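# Turn the cupboard knob onto its locating pin and press it home

## Task

The wooden cupboard knob sits loosely on the stud of the white cupboard door lying in the tray, its round steel rose riding on the locating pin. With a fingertip push the knob round on its stud, without lifting it off, until the notch in the rose's rim meets the pin, then press it down until the rose sits fully home, flat on the door. Leave the other things in the tray and on the door where they are.

Things in the scene. Friction and masses are not known exactly. Their poses are not given: they have to be found in the camera images.
- cupboard_door: White slab cupboard door, 184 x 274 x 16 mm, lying flat and face up in the tray; fixed, does not move when pushed. Its face is 24 mm above the worktop. Origin: centre of its underside; y along its length. It carries the stud, the bush and the locating pin.
- seat (a point): Foot of the fixed steel stud (10 mm thick, 24.5 mm tall) that stands on the door and carries the knob: the point lies on the stud's axis at the level of the door's face. Axes: x towards the locating pin, z up.
- bush (a joint): Flanged steel bush, 60 mm wide, round the stud under the rose: 0 = 4 mm proud of the door (start), 0.004 = flush. It grips the stud: it slides down when the knob above is pressed with about 4 to 6 N and stays where it is pushed.
- pin (a point): Locating pin: upright steel pin, 10 mm thick and 7.5 mm tall with a rounded tip, fixed in the door, its axis 39 mm from the stud's axis. The point is the centre of its top end. Until the notch meets it the rose rides on the pin and leans by about 3 degrees; part of the pin shows beyond the rose's rim.
- rose_centre (a point): Centre of the underside of the rose, the round steel plate at the foot of the wooden knob and in one piece with it (about 0.35 kg together): 80 mm across, 8 mm thick, its bore (11 mm wide, 30 mm deep) loosely over the stud, on which it turns freely either way. Axes: x towards the notch, y along the length of the wooden knob, z up along the bore.
- notch (a point): Notch in the rose's rim: 13 mm wide, 8 mm deep, right through the plate, square to the wooden knob's length. Point: 39 mm from the rose's centre, at its underside, where the pin's axis comes. When the notch meets the pin the rose drops about 3.5 mm there by its own weight onto the bush and the pin stops it turning; pressing takes it 4 mm further down, flat on the door.
- knob_top (a point): Centre of the almost flat top of the wooden knob, 38 mm above the rose's underside. The knob is an oblong with rounded ends, 84 mm long and 22 mm wide, its sides upright and straight over the middle 62 mm of its length; the wood begins 14 mm above the rose's underside, over a neck 21 mm wide.
- peg_basket: Bystander: blue plastic basket full of clothes pegs, 130 x 170 mm, 72 mm tall, standing in the tray; origin at the centre of its underside.
- bottle: Bystander: frosted plastic bottle with a grey twist cap, 72 mm thick, 181 mm tall, standing in the tray; origin at the centre of its underside.
- jug: Bystander: white ceramic measuring jug, 92 mm wide without its handle, 105 mm tall, handle towards its +y; origin at the centre of its underside.
- spring_clip: Bystander: stainless steel spring clip, 77 x 22 mm, 18 mm tall, lying on the door away from the knob; origin on its underside.
- loose_peg: Bystander: wooden clothes peg 72 mm long, 10 mm tall, lying on the door; origin at the centre of its underside.
- screwdriver: Bystander: screwdriver with black handle, 190 mm long along its x, 26 mm tall, lying on the door along its far edge; origin at the middle of its underside.
- screw_jar: Bystander: small jar of screws with a metal lid, 56 mm thick, 62 mm tall, standing in the tray; origin at the centre of its underside.
There are look-alikes about, which are no part of the job. What is shaped like the part that bears rose_centre but blue, green or purple is not meant.

How it is judged:
By the outcome, as a careful person would: the job done as asked, in the order asked, and still so for the second after the job is handed in, with the robot touching nothing.
It also fails if it takes over 72 s, if anything falls off the work surface, if the arm or the gripper's body presses on something with over 40 N, if the wrist force passes 120 N, or if a joint passes its speed limit or range.

## Robot

A 6-joint arm with a two-finger parallel gripper is mounted at the origin on the work surface. World frame = base frame: x ahead of the robot, y to its left, z up, the work surface at z = 0. Lengths are in m, angles in degrees, forces in N, time in s.
With the tool pointing down it reaches from about 0.25 to 0.725 m from the base axis. Payload 9.7 kg.
Tool frame: the origin (TCP) lies at the very end of the fingers, on their centre line; the grasp point (between the pads) lies behind it (env.hold_point_z is the z of the grasp point in the tool frame, in m); z points along the fingers, y is the direction in which the jaws open and shut (so a half turn about z gives the same grasp; the last joint's range is limited). The gripper opens to 85 mm and grips with 20 to 120 N. Pads are 22 mm wide; open, the fingers measure 114 mm over their backs; the gripper's body (76 mm by 85 mm) begins 54 mm behind the grasp point. The pads swing forward as they close: fully open they stand 13 mm farther back than shut.
Start: joints at [-65.718, 4.979, 10.078, 95.1, 0, 90], TCP at [0.226, -0.501, 0.231] pointing down, gripper open.
Joint ranges: [-179.16, 179.16], [-48.56, 103.87], [-65.8, 70.77], [-126.05, 130.52], [-82.76, 87.17], [-180, 180]. Speed limits (degrees/s): [127.2, 127.2, 147.25, 180, 180, 180].

## Interface

Orientations are given as a 3x3 rotation matrix whose columns are the frame's x, y, z axes.
In Python, from cell import read_state, cams, finish_job, env gives the robot as it stands.
- The arm moves only by the tool play_rows, never from a script. Its argument "steps" is a list that holds one entry, the list of rows, each a list of 5 numbers: the finger opening in cm, from 0 to 8.54, then the shift along the tool's x, y, z in cm, then the turn about the tool's z in units of 6 degrees (1.0 is 6 degrees). In form: [[[gripper, x, y, z, spin], ...]]. A call has 1 to 12 rows; each row is the pose to reach, as a shift and turn from the pose commanded when the call began, along the tool's axes at that moment; what a row does not reach only later rows make up. A row lasts 1/12 s, in which the tool goes at most 41.7 mm and 7.16 degrees, less where a joint would pass 70% of its speed; a pose out of reach is approached as far as the arm can. A call with a gripper value outside its range is refused whole. The fingers move at their own pace and stop on an object; "newtons" is the grip in N (left out, the last holds). Time passes only in rows, so rows that repeat a pose let the fingers close. It gives the time, the measured TCP pose, the force and the opening at its end, in the units of the state.
- read_state(): the state, without advancing time (a new reading comes with each control period).
- cams.get_image(name): name is "scene" or "top" or "wrist"; returns the picture (384x512x3 uint8, blue, green, red); there is no depth.
- cams.calibration(name): a dict with "intrinsics" (3x3 intrinsics, pixels), "T" (4x4, takes a point from camera to world coordinates); the wrist camera has in their place "mount" (4x4, takes a point from camera to tool coordinates, whose origin is the TCP and whose axes are the flange's). Camera axes: x right, y down, z forward; pixel columns grow to the right and rows downward; lengths in m; the calibration is good to about 2 mm. The wrist camera is an equidistant fisheye: a pixel r from the principal point sees the ray r / f radians off the axis. A picture is of the moment at which its call begins: read the wrist's pose just before it. calibration takes no time and is no camera call.
- finish_job(): hands the job in, once; it reports no verdict.
The state is a dict: "time": time; "joint_positions": joint angles; "joint_vel": joint speeds; "tau": joint torques, N m; "eef_pos": TCP position; "tool_rot": TCP orientation; "wrist_force": force on the tool from outside, world axes, zero at the start; "ft_torque": the same for the moment, N m; "gripper_width": finger opening in m.
Only numpy, scipy, OpenCV 4.12 (cv2) and the standard library are available. Lean on these libraries where they do the work, as an engineer would, in place of code of your own. Each camera call takes 0.05 s, during which the arm holds its last target. There are 200 camera calls.

## Working session

There is one attempt and no reset: what is moved stays moved. The work goes in short steps, Python scripts to look and compute and a tool call to move; the robot and the scene stay as the last step left them, time stands still between calls to the robot, and variables do not carry over. Pictures are saved under pics/ and viewed, about 8 in all and at most 12, crops included, and the job is handed in when it is done.

Besides the shell and the picture viewer there is one more tool, called after "Call:" in YAML: its name, and indented under it one key for each argument. play_rows: Moves the arm, as the interface text tells. Its arguments: {"type":"object","properties":{"steps":{"type":"array"},"newtons":{"type":"number"}},"required":["steps"]}

```bash
mkdir -p pics; ls; python3 - <<'E'
from cell import read_state, cams, env
import cv2,numpy as np
s=read_state();print(s)
print(env.hold_point_z)
a=cams.get_image("top");b=cams.get_image("scene")
cv2.imwrite("pics/top0.png",a);cv2.imwrite("pics/scene0.png",b)
for n in("top","scene","wrist"):print(n,cams.calibration(n))
E
```

```text
pics
{'time': 0.0, 'joint_positions': array([-6.57151346e+01,  5.01089790e+00,  1.00339732e+01,  9.50987236e+01,
        6.04670660e-04,  9.00009347e+01]), 'joint_vel': array([-0.05627779, -0.1015701 , -0.06825681, -0.0575081 , -0.02536418,
       -0.00314002]), 'tau': array([-2.11902698e-03, -5.20403802e+01,  4.64783335e+01,  1.71185372e-02,
       -1.11499257e-04, -6.74943621e-06]), 'eef_pos': array([ 0.22611014, -0.50112403,  0.2305807 ]), 'tool_rot': array([[ 9.11518661e-01,  4.11258370e-01, -5.33389836e-04],
       [ 4.11258716e-01, -9.11517861e-01,  1.20782054e-03],
       [ 1.05319448e-05, -1.32031218e-03, -9.99999128e-01]]), 'wrist_force': array([-0.66424817,  0.21881992,  0.23155582]), 'ft_torque': array([ 0.00975597, -0.00181053, -0.0323924 ]), 'gripper_width': 0.0856086403619292}
-0.0187
top {'intrinsics': array([[422.33289651,   0.        , 253.2168534 ],
       [  0.        , 422.33289651, 190.64395748],
       [  0.        ,   0.        ,   1.        ]]), 'T': array([[-0.08596033, -0.97486979,  0.20552302,  0.24397274],
       [-0.99629719,  0.08445402, -0.01610703,  0.
[... 388 characters left out ...]
92031339,  0.29699668, -0.25459031,  0.34767347],
       [ 0.01195375, -0.67187124, -0.7405715 ,  1.06355087],
       [ 0.        ,  0.        ,  0.        ,  1.        ]])}
wrist {'intrinsics': array([[297.31863964,   0.        , 258.90159438],
       [  0.        , 297.31863964, 185.41098739],
       [  0.        ,   0.        ,   1.        ]]), 'mount': array([[-6.68189256e-04, -9.64190193e-01, -2.65210908e-01,
         6.61005492e-02],
       [ 9.99999764e-01, -6.02630058e-04, -3.28565320e-04,
        -9.63996008e-05],
       [ 1.56975394e-04, -2.65211065e-01,  9.64190368e-01,
        -1.41668674e-01],
       [ 0.00000000e+00,  0.00000000e+00,  0.00000000e+00,
         1.00000000e+00]])}
```

View pics/top0.png

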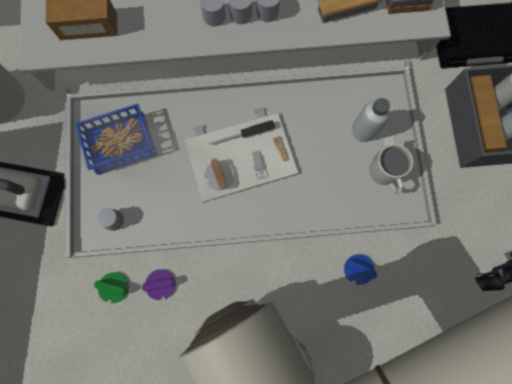

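View pics/scene0.png

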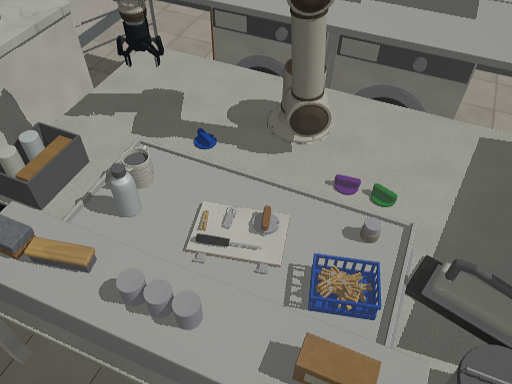

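The target is the brown wooden knob on the white door: top (219,174), scene (266,219). The look-alikes are blue at top (361,268), green at (113,288) and purple at (160,284), all off the door and the wrong colour. Next is a close crop.

```bash
python3 - <<'E'
import cv2,numpy as np
a=cv2.imread("pics/top0.png")[150:200,190:250];b=cv2.imread("pics/scene0.png")[195:245,236:296]
f=lambda i:cv2.resize(i,(396,330),interpolation=cv2.INTER_CUBIC)
cv2.imwrite("pics/crop0.png",np.hstack([f(a),f(b)]))
E
cat > h.py <<'E'
from cell import read_state, cams
import cv2,numpy as np
def ray(n,u,v):
    c=cams.calibration(n);K=c["intrinsics"]
    if n=="wrist":
        s=read_state();T=np.eye(4);T[:3,:3]=s["tool_rot"];T[:3,3]=s["eef_pos"];T=T@c["mount"]
        x,y=(u-K[0,2])/K[0,0],(v-K[1,2])/K[1,1];r=np.hypot(x,y)+1e-9
        d=np.array([x/r*np.sin(r),y/r*np.sin(r),np.cos(r)])
    else:
        T=c["T"];d=np.array([(u-K[0,2])/K[0,0],(v-K[1,2])/K[1,1],1])
    return T[:3,3],T[:3,:3]@d
def plane(n,u,v,z):
    o,d=ray(n,u,v);return o+d*(z-o[2])/d[2]
def tri(a,b):
    (o1,d1),(o2,d2)=a,b
    t=np.linalg.lstsq(np.c_[d1,-d2],o2-o1,rcond=None)[0]
    p,q=o1+t[0]*d1,o2+t[1]*d2;return (p+q)/2,np.linalg.norm(p-q)
def proj(n,P):
    c=cams.calibration(n);K=c["intrinsics"];T=c["T"]
    if n=="wrist":
        s=read_state();W=np.eye(4);W[:3,:3]=s["tool_rot"];W[:3,3]=s["eef_pos"];T=W@c["mount"]
        p=T[:3,:3].T@(np.asarray(P)-T[:3,3]);h=np.hypot(p[0],p[1]);r=np.arctan2(h,p[2])
        return K[0,2]+K[0,0]*r*p[0]/h,K[1,2]+K[0,0]*r*p[1]/h
    p=T[:3,:3].T@(np.asarray(P)-T[:3,3]);return tuple((K@p/p[2])[:2])
E
python3 - <<'E'
import cv2,numpy as np
from h import *
for n,f,x0,y0,x1,y1 in(("top","pics/top0.png",195,150,245,200),("scene","pics/scene0.png",245,200,290,245)):
    im=cv2.imread(f);hsv=cv2.cvtColor(im,cv2.COLOR_BGR2HSV)
    m=np.zeros(im.shape[:2],np.uint8);m[y0:y1,x0:x1]=cv2.inRange(hsv,(3,90,30),(20,255,255))[y0:y1,x0:x1]
    M=cv2.moments(m,True);u,v=M["m10"]/M["m00"],M["m01"]/M["m00"]
    c=max(cv2.findContours(m,0,2)[0],key=cv2.contourArea);r=cv2.minAreaRect(c)
    print(n,u,v,M["m00"],r,plane(n,u,v,.06));
    bp=cv2.boxPoints(r);
    print([plane(n,*p,.062)[:2].round(3).tolist() for p in bp])
s=read_state()
E
```

```text
top 218.56153846153848 174.46153846153845 130.0 ((218.55001831054688, 174.15000915527344), (23.400854110717773, 6.008327484130859), 71.56504821777344) [0.52311928 0.07304546 0.06      ]
[[0.553, 0.088], [0.557, 0.073], [0.495, 0.058], [0.491, 0.073]]
scene 266.038961038961 216.9805194805195 154.0 ((265.8599548339844, 217.47996520996094), (6.9296464920043945, 23.334524154663086), 8.13010311126709) [0.52921806 0.07566115 0.06      ]
[[0.576, 0.078], [0.492, 0.054], [0.487, 0.075], [0.571, 0.098]]
```

View pics/crop0.png

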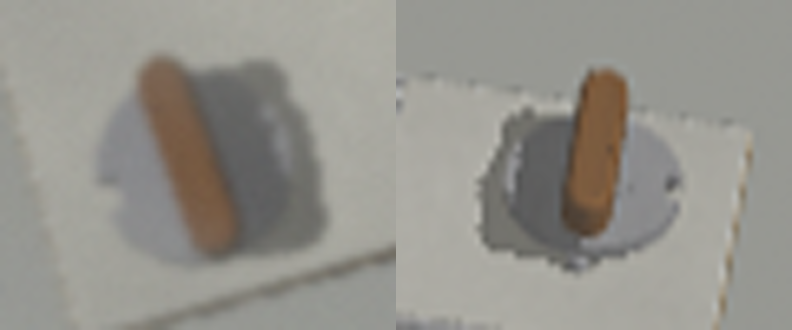

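The crop confirms the brown knob. The notch is on the left of the top view at about px (206,178), which is the +y side. The pin seems to show in the scene view at about px (264,235), on the +x side. I'll bring the wrist camera over it for precision, closing the fingers on the way.

Call:
play_rows:
  steps:
    - [[0,4,-3.3,0,0],[0,8,-6.6,0,0],[0,12,-10,0,0],[0,16,-13.3,0,0],[0,20,-16.6,0,0],[0,24,-20,0,0],[0,28,-23.3,0,0],[0,32,-26.6,0,0],[0,36,-30,0,0],[0,36,-30,0,0],[0,36,-30,0,0],[0,36,-30,0,0]]
  newtons: 30

```text
time: 1.1
eef_pos: [0.4323, -0.0755, 0.2308]
tool_rot: [[0.91, 0.415, -0.0], [0.415, -0.91, 0.001], [0.0, -0.001, -1.0]]
wrist_force: [0.7, -1.0, -0.5]
gripper_width: -0.0001
```

Call:
play_rows:
  steps:
    - [[0,3,-2.5,1,0],[0,6,-5,2,0],[0,9,-7.5,3,0],[0,12,-9.5,4,0],[0,12,-9.5,5,0],[0,12,-9.5,5,0],[0,12,-9.5,5,0],[0,12,-9.5,5,0],[0,12,-9.5,5,0],[0,12,-9.5,5,0]]

```text
time: 1.93
eef_pos: [0.5013, 0.0552, 0.1822]
tool_rot: [[0.912, 0.41, 0.001], [0.41, -0.912, 0.0], [0.001, 0.0, -1.0]]
wrist_force: [0.2, -0.3, 0.1]
gripper_width: 0.0001
```

```bash
python3 - <<'E'
from h import *
s=read_state();print(s["time"],s["eef_pos"],s["tool_rot"],s["wrist_force"],s["gripper_width"])
a=cams.get_image("wrist");cv2.imwrite("pics/w1.png",a)
u,v=proj("wrist",(.523,.073,.045));print(u,v)
print(plane("top",206.2,178,.035),plane("scene",263.6,234.7,.0315))
cv2.imwrite("pics/w1c.png",cv2.resize(a,(768,576)))
E
```

```text
1.9333 [0.50132945 0.05516849 0.18223643] [[ 9.12170507e-01  4.09808403e-01  1.42759418e-03]
 [ 4.09808677e-01 -9.12171495e-01  1.08522194e-04]
 [ 1.34668402e-03  4.86049737e-04 -9.99998975e-01]] [ 0.23067717 -0.28581164  0.05113496] 5.980887853158387e-05Traceback (most recent call last):
  File "<stdin>", line 4, in <module>
  File "h.py", line 19, in proj
    c=cams.calibration(n);K=c["intrinsics"];T=c["T"]
                                              ~^^^^^
KeyError: 'T'
```

```bash
sed -i 's/T=c\["T"\]$/T=c.get("T")/' h.py; python3 - <<'E'
from h import *
a=cv2.imread("pics/w1.png")
u,v=proj("wrist",(.523,.073,.045));print(u,v)
print(plane("top",206.2,178,.035),plane("scene",263.6,234.7,.0315))
cv2.imwrite("pics/w1c.png",cv2.resize(a,(768,576)))
E
```

```text
251.33232181787187 147.21424504675892
[0.52261752 0.10860095 0.035     ] [0.57171081 0.08614028 0.0315    ]
```

View pics/w1c.png

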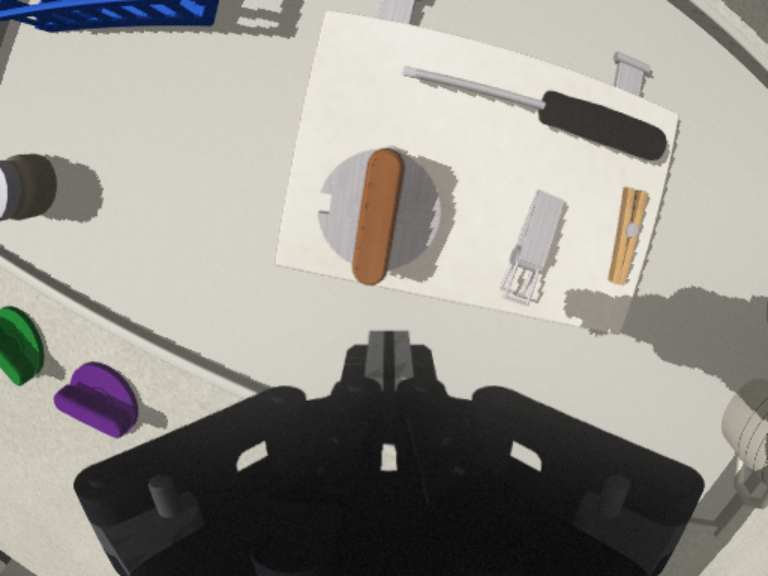

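The wrist picture shows the knob at (378,215) and the notch at (325,203), facing left. The pin isn't plain here, so I'll take an enlarged, contrast-stretched crop.

```bash
python3 - <<'E'
from h import *
a=cv2.imread("pics/w1.png")[90:200,195:315]
a=cv2.createCLAHE(3,(4,4)).apply(a[...,1])
w=cv2.resize(a,(600,550),interpolation=cv2.INTER_CUBIC)
for (X) in ((.5617,.0831,.0315),):
    print(proj("wrist",X))
cv2.imwrite("pics/w1d.png",w)
E
```

```text
(np.float64(258.36018584976705), np.float64(105.44522836706052))
```

View pics/w1d.png

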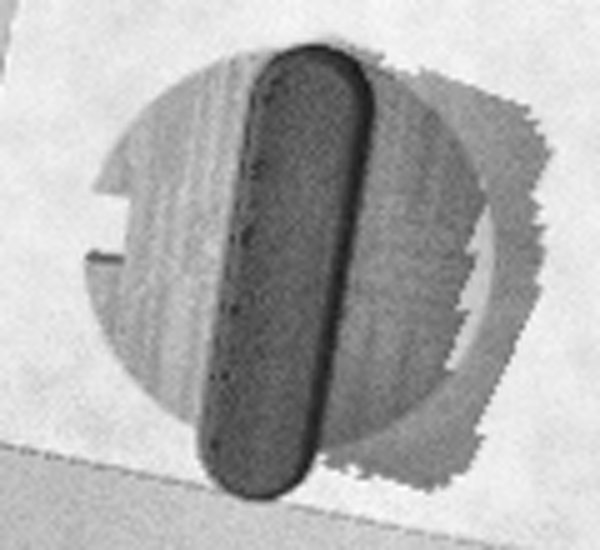

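The pin is hidden under the far end of the knob, at roughly 14° from the stud. The notch is at about 104°. That means roughly a 90° clockwise turn. I'll measure this more precisely.

```bash
python3 - <<'E'
from h import *
s=read_state();print(s["joint_positions"].round(1))
im=cv2.imread("pics/w1.png");hsv=cv2.cvtColor(im,cv2.COLOR_BGR2HSV)
m=cv2.inRange(hsv,(3,90,30),(20,255,255));m[:,:210]=0;m[:,300:]=0;m[:90]=0;m[200:]=0
c=max(cv2.findContours(m,0,2)[0],key=cv2.contourArea);r=cv2.minAreaRect(c);print(r)
b=np.array([plane("wrist",*p,.066)[:2] for p in c[:,0]],np.float32)
r=cv2.minAreaRect(b);print("knob top",r)
# rim points from crop (crop px/5 + offset), top of rose z~.038
P=[(85,260),(100,330),(150,120),(195,75),(495,260),(470,150),(440,380),(350,445),(130,385)]
Q=np.array([plane("wrist",195+x/5,90+y/5,.039)[:2] for x,y in P])
A=np.c_[2*Q,np.ones(len(Q))];x=np.linalg.lstsq(A,(Q**2).sum(1),rcond=None)[0]
R=np.sqrt(x[2]+x[0]**2+x[1]**2);print("rose",x[:2],R)
n=plane("wrist",195+107/5,90+228/5,.039)[:2];d=n-x[:2];print("notch",n,np.hypot(*d),np.degrees(np.arctan2(d[1],d[0])))
g=plane("scene",263.6,234.7,.030);print(g,np.degrees(np.arctan2(*(g[:2]-x[:2])[::-1])))
# scene: rose rim centre check
print("scene proj rose", proj("scene",(*x[:2],.039)), "top", proj("top",(*x[:2],.039)))
E
```

```text
[  6.3  -2.1  -2.6  89.4  -0.  162.1]
((251.5260009765625, 144.08091735839844), (24.329151153564453, 91.38636779785156), 8.746161460876465)
knob top ((0.5276669859886169, 0.07457093894481659), (0.08127075433731079, 0.020935017615556717), 15.11723804473877)
rose [0.5278815 0.0737255] 0.039333821323919195
notch [0.51897141 0.10829529] 0.035699584411087934 104.45298111398714
[0.57067162 0.08576016 0.03      ] 15.708563695291556
scene proj rose (np.float64(265.3803419867149), np.float64(220.88277775479804)) top (np.float64(218.8262233964863), np.float64(174.67241169850922))
```

Stud is at about (0.528, 0.074), with rose radius 39.3 mm against 40 expected and knob length 81 mm against 84 expected. The knob axis is at 15°, the notch at about 105° and the pin at about 15°. I'll put the closed fingertip on the −y side of the near end, with tool x along the push, and then sweep it clockwise about 90°.

Call:
play_rows:
  steps:
    - [[0,0,0.5,0,-1.1],[0,0,1,0,-2.2],[0,0,1.5,0,-3.3],[0,0.1,1.9,0,-4.4],[0,0.1,1.9,0,-5.5],[0,0.1,1.9,0,-6.6],[0,0.1,1.9,0,-7.7],[0,0.1,1.9,0,-8.8],[0,0.1,1.9,0,-9.9],[0,0.1,1.9,0,-11],[0,0.1,1.9,0,-12.2],[0,0.1,1.9,0,-13.4]]

```text
time: 2.98
eef_pos: [0.51, 0.0387, 0.1818]
tool_rot: [[-0.257, 0.966, 0.001], [0.966, 0.257, 0.0], [-0.0, 0.001, -1.0]]
wrist_force: [0.4, -0.4, 0.6]
gripper_width: -0.0003
```

Call:
play_rows:
  steps:
    - [[0,0,0,0,0],[0,0,0,2,0],[0,0,0,4,0],[0,0,0,6,0],[0,0,0,8,0],[0,0,0,9,0],[0,0,0,9,0],[0,0,0,9,0],[0,0,0,9,0]]

```text
time: 3.73
eef_pos: [0.5106, 0.0392, 0.0927]
tool_rot: [[-0.251, 0.968, 0.002], [0.968, 0.251, 0.0], [-0.0, 0.002, -1.0]]
wrist_force: [0.6, 1.1, -0.1]
gripper_width: -0.0
```

```bash
cat > plan.py <<'E'
# rows for sweeping: finger centre = stud + 27mm r - gap t ; args: a0 a1 step gap z
import sys;from h import *
from scipy.spatial.transform import Rotation as Ro
S=np.array([.528,.074]);
def pt(a,gap,rad=.027):
    a=np.radians(a);r=np.array([np.cos(a),np.sin(a)]);t=np.array([np.sin(a),-np.cos(a)]);return S+rad*r-gap*t
s=read_state();R=s["tool_rot"];p=s["eef_pos"];ang=np.degrees(np.arctan2(R[1,0],R[0,0]))
print(s["time"],"toolx",ang,"p",p,"F",s["wrist_force"],s["joint_positions"].round(1))
def row(a,gap,z,spin=True,cap=999):
    q=np.array([*pt(a,gap),z])-p;d=R.T@q*100
    want=a-90;sp=(ang-want+180)%360-180
    print(a,[0,*d.round(2),round(min(sp,cap)/6,2) if spin else 0])
E
python3 - <<'E'
from plan import *
row(195,.030,.048);row(195,.024,.048)
E
```

```text
3.7333 toolx 104.53248808908145 p [0.51063727 0.03916468 0.09271453] F [ 0.63224752  1.07972832 -0.05124433] [  4.4  -0.7 -11.1  79.5   0.   79.9]
195 [0, np.float64(-0.08), np.float64(-0.13), np.float64(4.47), np.float64(-0.08)]
195 [0, np.float64(0.52), np.float64(-0.13), np.float64(4.47), np.float64(-0.08)]
```

Call:
play_rows:
  steps:
    - [[0,-0.1,-0.1,1.5,0],[0,-0.1,-0.1,3,0],[0,-0.1,-0.1,4,0],[0,-0.1,-0.1,4.4,0],[0,-0.1,-0.1,4.4,0],[0,-0.1,-0.1,4.4,0],[0,-0.1,-0.1,4.4,0]]

```text
time: 4.32
eef_pos: [0.5099, 0.0381, 0.0483]
tool_rot: [[-0.252, 0.968, 0.001], [0.968, 0.252, 0.0], [-0.0, 0.001, -1.0]]
wrist_force: [-0.3, -0.6, 0.3]
gripper_width: -0.0001
```

```bash
python3 - <<'E'
from plan import *
row(195,.022,.048)
for a in range(192,155,-3): row(a,.022,.048)
E
```

```text
4.3167 toolx 104.60265075427549 p [0.50985628 0.03805317 0.04831443] F [-0.2549628  -0.59734684  0.26255827] [  4.3   0.1 -15.2  74.6   0.   79.7]
195 [0, np.float64(0.8), np.float64(-0.02), np.float64(0.03), np.float64(-0.07)]
192 [0, np.float64(0.95), np.float64(-0.14), np.float64(0.03), np.float64(0.43)]
189 [0, np.float64(1.1), np.float64(-0.24), np.float64(0.03), np.float64(0.93)]
186 [0, np.float64(1.25), np.float64(-0.34), np.float64(0.03), np.float64(1.43)]
183 [0, np.float64(1.41), np.float64(-0.43), np.float64(0.03), np.float64(1.93)]
180 [0, np.float64(1.57), np.float64(-0.51), np.float64(0.03), np.float64(2.43)]
177 [0, np.float64(1.74), np.float64(-0.58), np.float64(0.03), np.float64(2.93)]
174 [0, np.float64(1.91), np.float64(-0.64), np.float64(0.03), np.float64(3.43)]
171 [0, np.float64(2.09), np.float64(-0.69), np.float64(0.03), np.float64(3.93)]
168 [0, np.float64(2.26), np.float64(-0.74), np.float64(0.03), np.float64(4.43)]
165 [0, np.float64(2.44), np.float64(-0.77), np.float64(0.03), np.float64(4.93)]
162 [0, np.float64(2.62), np.float64(-0.8), np.float64(0.03), np.float64(5.43)]
159 [0, np.float64(2.8), np.float64(-0.81), np.float64(0.03), np.float64(5.93)]
156 [0, np.float64(2.99), np.float64(-0.82), np.float64(0.03), np.float64(6.43)]
```

Call:
play_rows:
  steps:
    - [[0,0.4,0,0,0],[0,0.8,0,0,0],[0,0.95,-0.14,0,0.4],[0,1.1,-0.24,0,0.9],[0,1.25,-0.34,0,1.4],[0,1.4,-0.43,0,1.9],[0,1.57,-0.51,0,2.4],[0,1.74,-0.58,0,2.9],[0,1.91,-0.64,0,3.4],[0,2.09,-0.69,0,3.9],[0,2.26,-0.74,0,4.4],[0,2.26,-0.74,0,4.4]]

```text
time: 5.32
eef_pos: [0.4963, 0.0585, 0.0476]
tool_rot: [[0.206, 0.978, 0.0], [0.978, -0.206, 0.0], [0.0, 0.0, -1.0]]
wrist_force: [0.2, 0.0, -0.3]
gripper_width: 0.0002
```

```bash
python3 - <<'E'
from plan import *
for a in range(165,129,-3): row(a,.022,.048)
cv2.imwrite("pics/w2.png",cv2.resize(cams.get_image("wrist"),(768,576)))
E
```

```text
5.3167 toolx 78.09405745632309 p [0.49634455 0.05845703 0.04758902] F [ 0.22610087  0.03986945 -0.33306495] [  6.7  -1.4 -16.8  74.6  -0.  108.6]
165 [0, np.float64(0.12), np.float64(-0.04), np.float64(-0.04), np.float64(0.52)]
162 [0, np.float64(0.27), np.float64(-0.14), np.float64(-0.04), np.float64(1.02)]
159 [0, np.float64(0.43), np.float64(-0.24), np.float64(-0.04), np.float64(1.52)]
156 [0, np.float64(0.59), np.float64(-0.32), np.float64(-0.04), np.float64(2.02)]
153 [0, np.float64(0.75), np.float64(-0.4), np.float64(-0.04), np.float64(2.52)]
150 [0, np.float64(0.92), np.float64(-0.47), np.float64(-0.04), np.float64(3.02)]
147 [0, np.float64(1.09), np.float64(-0.53), np.float64(-0.04), np.float64(3.52)]
144 [0, np.float64(1.27), np.float64(-0.59), np.float64(-0.04), np.float64(4.02)]
141 [0, np.float64(1.45), np.float64(-0.63), np.float64(-0.04), np.float64(4.52)]
138 [0, np.float64(1.62), np.float64(-0.66), np.float64(-0.04), np.float64(5.02)]
135 [0, np.float64(1.81), np.float64(-0.69), np.float64(-0.04), np.float64(5.52)]
132 [0, np.float64(1.99), np.float64(-0.7), np.float64(-0.04), np.float64(6.02)]
```

View pics/w2.png

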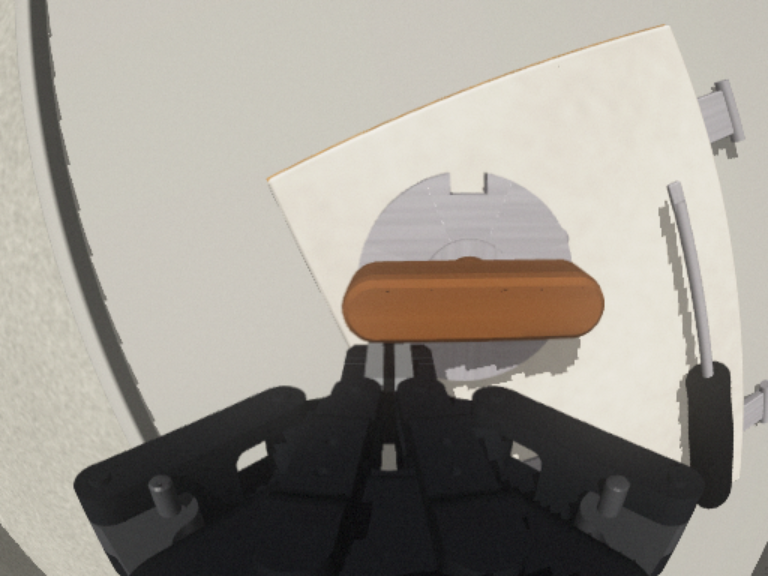

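The push works: the knob has turned with the finger and the notch is at (468,183). A small bump past the right rim at (567,238) is the pin. I'll measure both.

```bash
python3 - <<'E'
from plan import *
P=plane("wrist",568/1.5,238/1.5,.031);N=plane("wrist",468/1.5,183/1.5,.039)
for q in(P,N):
    d=q[:2]-S;print(q,np.hypot(*d),np.degrees(np.arctan2(d[1],d[0])))
E
```

```text
5.3667 toolx 78.27699065520714 p [0.49640936 0.05836625 0.04752726] F [-0.88370829 -0.00183562 -0.37684111] [  6.7  -1.4 -16.8  74.6   0.  108.4]
[0.57032861 0.08273852 0.031     ] 0.04322120674654957 11.66453820927587
[0.53381875 0.11050938 0.039     ] 0.036970161973365265 80.94454162519115
```

Call:
play_rows:
  steps:
    - [[0,0.1,0,0,0.5],[0,0.27,-0.14,0,1],[0,0.43,-0.24,0,1.5],[0,0.59,-0.32,0,2],[0,0.75,-0.4,0,2.5],[0,0.92,-0.47,0,3],[0,1.09,-0.53,0,3.5],[0,1.27,-0.59,0,4],[0,1.45,-0.63,0,4.5],[0,1.62,-0.66,0,5],[0,1.62,-0.66,0,5]]

```text
time: 6.28
eef_pos: [0.4931, 0.0754, 0.0473]
tool_rot: [[0.667, 0.745, -0.0], [0.745, -0.667, -0.0], [-0.0, -0.0, -1.0]]
wrist_force: [-1.5, -0.0, -0.2]
gripper_width: -0.0
```

```bash
python3 - <<'E'
from plan import *
for a in range(138,98,-2): row(a,.022,.048)
E
```

```text
6.2833 toolx 48.19033407103665 p [0.49314032 0.0754317  0.04734365] F [-1.50085692 -0.00359059 -0.21692281] [  8.7  -1.5 -16.9  74.6   0.  140.5]
138 [0, np.float64(0.03), np.float64(-0.01), np.float64(-0.07), np.float64(0.03)]
136 [0, np.float64(0.12), np.float64(-0.09), np.float64(-0.07), np.float64(0.37)]
134 [0, np.float64(0.22), np.float64(-0.16), np.float64(-0.07), np.float64(0.7)]
132 [0, np.float64(0.32), np.float64(-0.23), np.float64(-0.07), np.float64(1.03)]
130 [0, np.float64(0.42), np.float64(-0.29), np.float64(-0.07), np.float64(1.37)]
128 [0, np.float64(0.53), np.float64(-0.35), np.float64(-0.07), np.float64(1.7)]
126 [0, np.float64(0.64), np.float64(-0.41), np.float64(-0.07), np.float64(2.03)]
124 [0, np.float64(0.75), np.float64(-0.46), np.float64(-0.07), np.float64(2.37)]
122 [0, np.float64(0.86), np.float64(-0.51), np.float64(-0.07), np.float64(2.7)]
120 [0, np.float64(0.97), np.float64(-0.56), np.float64(-0.07), np.float64(3.03)]
118 [0, np.float64(1.08), np.float64(-0.6), np.float64(-0.07), np.float64(3.37)]
116 [0, np.float64(1.2), np.float64(-0.64), np.float64(-0.07), np.float64(3.7)]
114 [0, np.float64(1.32), np.float64(-0.67), np.float64(-0.07), np.float64(4.03)]
112 [0, np.float64(1.43), np.float64(-0.7), np.float64(-0.07), np.float64(4.37)]
110 [0, np.float64(1.55), np.float64(-0.73), np.float64(-0.07), np.float64(4.7)]
108 [0, np.float64(1.67), np.float64(-0.75), np.float64(-0.07), np.float64(5.03)]
106 [0, np.float64(1.79), np.float64(-0.76), np.float64(-0.07), np.float64(5.37)]
104 [0, np.float64(1.91), np.float64(-0.78), np.float64(-0.07), np.float64(5.7)]
102 [0, np.float64(2.04), np.float64(-0.78), np.float64(-0.07), np.float64(6.03)]
100 [0, np.float64(2.16), np.float64(-0.79), np.float64(-0.07), np.float64(6.37)]
```

Pin is at about 11.7°, so the finger angle should end near 100–102°. I'll go to 112° now and then more slowly.

Call:
play_rows:
  steps:
    - [[0,0.12,-0.09,0,0.4],[0,0.22,-0.16,0,0.7],[0,0.32,-0.23,0,1],[0,0.42,-0.29,0,1.4],[0,0.53,-0.35,0,1.7],[0,0.64,-0.41,0,2],[0,0.75,-0.46,0,2.4],[0,0.86,-0.51,0,2.7],[0,0.97,-0.56,0,3],[0,1.08,-0.6,0,3.4],[0,1.2,-0.64,0,3.7],[0,1.32,-0.67,0,4]]

```text
time: 7.28
eef_pos: [0.4969, 0.0895, 0.0474]
tool_rot: [[0.911, 0.412, -0.0], [0.412, -0.911, 0.0], [-0.0, -0.0, -1.0]]
wrist_force: [-2.2, -0.0, 1.1]
gripper_width: 0.0003
```

```bash
python3 - <<'E'
from plan import *
for a in range(114,96,-1): row(a,.022,.048)
cv2.imwrite("pics/w3.png",cv2.resize(cams.get_image("wrist"),(768,576)))
E
```

```text
7.2833 toolx 24.309292902179692 p [0.49689968 0.08954801 0.04736175] F [-2.23820561e+00 -5.27603677e-04  1.14711223e+00] [ 10.2  -0.6 -16.1  74.6   0.  165.9]
114 [0, np.float64(0.01), np.float64(-0.01), np.float64(-0.06), np.float64(0.05)]
113 [0, np.float64(0.06), np.float64(-0.05), np.float64(-0.06), np.float64(0.22)]
112 [0, np.float64(0.1), np.float64(-0.09), np.float64(-0.06), np.float64(0.38)]
111 [0, np.float64(0.15), np.float64(-0.13), np.float64(-0.06), np.float64(0.55)]
110 [0, np.float64(0.2), np.float64(-0.16), np.float64(-0.06), np.float64(0.72)]
109 [0, np.float64(0.25), np.float64(-0.19), np.float64(-0.06), np.float64(0.88)]
108 [0, np.float64(0.3), np.float64(-0.23), np.float64(-0.06), np.float64(1.05)]
107 [0, np.float64(0.36), np.float64(-0.26), np.float64(-0.06), np.float64(1.22)]
106 [0, np.float64(0.41), np.float64(-0.29), np.float64(-0.06), np.float64(1.38)]
105 [0, np.float64(0.46), np.float64(-0.32), np.float64(-0.06), np.float64(1.55)]
104 [0, np.float64(0.51), np.float64(-0.35), np.float64(-0.06), np.float64(1.72)]
103 [0, np.float64(0.57), np.float64(-0.38), np.float64(-0.06), np.float64(1.88)]
102 [0, np.float64(0.62), np.float64(-0.41), np.float64(-0.06), np.float64(2.05)]
101 [0, np.float64(0.67), np.float64(-0.44), np.float64(-0.06), np.float64(2.22)]
100 [0, np.float64(0.73), np.float64(-0.46), np.float64(-0.06), np.float64(2.38)]
99 [0, np.float64(0.79), np.float64(-0.49), np.float64(-0.06), np.float64(2.55)]
98 [0, np.float64(0.84), np.float64(-0.51), np.float64(-0.06), np.float64(2.72)]
97 [0, np.float64(0.9), np.float64(-0.54), np.float64(-0.06), np.float64(2.88)]
```

View pics/w3.png

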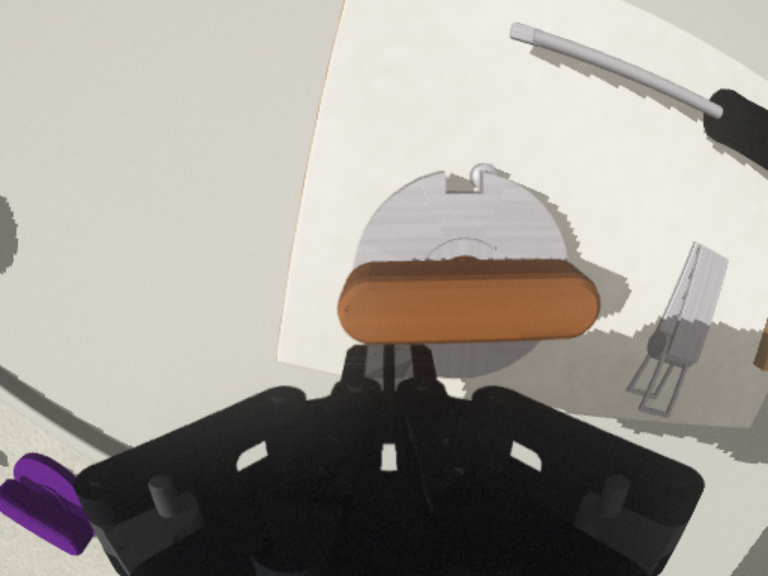

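The pin shows at (484,174), just right of the notch at (463,183), about 11° to go. I'll approach slowly.

Call:
play_rows:
  steps:
    - [[0,0.06,-0.05,0,0.2],[0,0.1,-0.09,0,0.4],[0,0.15,-0.13,0,0.5],[0,0.2,-0.16,0,0.7],[0,0.25,-0.19,0,0.9],[0,0.3,-0.23,0,1],[0,0.36,-0.26,0,1.2],[0,0.41,-0.29,0,1.3],[0,0.46,-0.32,0,1.4],[0,0.49,-0.34,0,1.4],[0,0.51,-0.35,0,1.4],[0,0.51,-0.35,0,1.4]]

```text
time: 8.33
eef_pos: [0.5004, 0.0948, 0.0473]
tool_rot: [[0.962, 0.273, 0.0], [0.273, -0.962, -0.0], [0.0, 0.0, -1.0]]
wrist_force: [-0.1, -0.8, -0.2]
gripper_width: 0.0003
```

```bash
python3 - <<'E'
from plan import *
for a in range(104,96,-1): row(a,.022,.048)
cv2.imwrite("pics/w4.png",cv2.resize(cams.get_image("wrist")[90:250,200:420],(770,560),interpolation=cv2.INTER_CUBIC))
E
```

```text
8.3333 toolx 15.819253305621885 p [0.50036404 0.09477763 0.04726699] F [-0.1225914  -0.84013123 -0.21404751] [ 1.070e+01 -1.000e-01 -1.550e+01  7.450e+01 -0.000e+00  1.749e+02]
104 [0, np.float64(-0.02), np.float64(-0.02), np.float64(-0.07), np.float64(0.3)]
103 [0, np.float64(0.03), np.float64(-0.05), np.float64(-0.07), np.float64(0.47)]
102 [0, np.float64(0.08), np.float64(-0.09), np.float64(-0.07), np.float64(0.64)]
101 [0, np.float64(0.13), np.float64(-0.12), np.float64(-0.07), np.float64(0.8)]
100 [0, np.float64(0.18), np.float64(-0.16), np.float64(-0.07), np.float64(0.97)]
99 [0, np.float64(0.23), np.float64(-0.19), np.float64(-0.07), np.float64(1.14)]
98 [0, np.float64(0.28), np.float64(-0.22), np.float64(-0.07), np.float64(1.3)]
97 [0, np.float64(0.33), np.float64(-0.25), np.float64(-0.07), np.float64(1.47)]
```

View pics/w4.png

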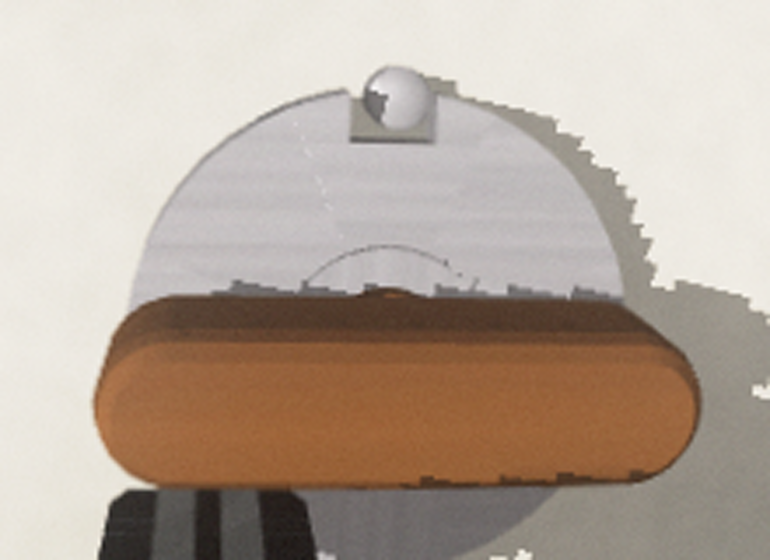

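The pin now sits inside the notch ((398,98), with the notch spanning 350–437), so the rose has engaged and probably dropped. I'll back off, rise, go over the stud axis and press.

Call:
play_rows:
  steps:
    - [[0,-0.5,0,0,0],[0,-1,0,0,0],[0,-1,0,-2,0],[0,-1,0,-4,0],[0,0.5,1.5,-4,0],[0,2.1,2.75,-4,0],[0,2.1,2.75,-4,0],[0,2.1,2.75,-3,0],[0,2.1,2.75,-2.4,0],[0,2.1,2.75,-2.4,0],[0,2.1,2.75,-2.4,0]]

```text
time: 9.3
eef_pos: [0.5268, 0.0742, 0.0704]
tool_rot: [[0.962, 0.273, -0.002], [0.273, -0.962, -0.0], [-0.002, -0.0, -1.0]]
wrist_force: [-0.1, 0.8, 0.5]
gripper_width: 0.0
```

Call:
play_rows:
  steps:
    - [[0,0,0,0.1,0],[0,0,0,0.2,0],[0,0,0,0.3,0],[0,0,0,0.4,0],[0,0,0,0.45,0],[0,0,0,0.5,0],[0,0,0,0.5,0]]

```text
time: 9.88
eef_pos: [0.528, 0.074, 0.0662]
tool_rot: [[0.962, 0.272, -0.0], [0.272, -0.962, 0.0], [-0.0, -0.0, -1.0]]
wrist_force: [0.1, 0.3, -0.5]
gripper_width: -0.0
```

No contact down to z = 0.066, so the rose is on the bush. I'll press in small steps.

Call:
play_rows:
  steps:
    - [[0,0,0,0.05,0],[0,0,0,0.1,0],[0,0,0,0.15,0],[0,0,0,0.2,0],[0,0,0,0.2,0],[0,0,0,0.2,0]]

```text
time: 10.38
eef_pos: [0.5281, 0.074, 0.0644]
tool_rot: [[0.962, 0.272, 0.0], [0.272, -0.962, 0.0], [0.0, 0.0, -1.0]]
wrist_force: [-1.3, -0.3, 4.5]
gripper_width: 0.0001
```

Call:
play_rows:
  steps:
    - [[0,0,0,0.05,0],[0,0,0,0.1,0],[0,0,0,0.15,0],[0,0,0,0.2,0],[0,0,0,0.2,0],[0,0,0,0.2,0]]

```text
time: 10.88
eef_pos: [0.528, 0.074, 0.0621]
tool_rot: [[0.962, 0.272, -0.0], [0.272, -0.962, -0.0], [-0.0, -0.0, -1.0]]
wrist_force: [0.9, -0.8, 3.0]
gripper_width: 0.0004
```

Call:
play_rows:
  steps:
    - [[0,0,0,0.05,0],[0,0,0,0.1,0],[0,0,0,0.1,0],[0,0,0,0.1,0]]

```text
time: 11.22
eef_pos: [0.528, 0.074, 0.062]
tool_rot: [[0.962, 0.272, 0.0], [0.272, -0.962, 0.0], [0.0, 0.0, -1.0]]
wrist_force: [-2.5, -0.5, 10.1]
gripper_width: -0.0001
```

It has stopped at z = 0.062, exactly the seated height, and the force is rising. One firmer press, then I'll lift away and check.

Call:
play_rows:
  steps:
    - [[0,0,0,0.05,0],[0,0,0,0.1,0],[0,0,0,0.1,0],[0,0,0,0.1,0]]

```text
time: 11.55
eef_pos: [0.5281, 0.074, 0.062]
tool_rot: [[0.962, 0.272, 0.001], [0.272, -0.962, 0.0], [0.001, 0.0, -1.0]]
wrist_force: [-6.5, -0.4, 17.9]
gripper_width: -0.0
```

Call:
play_rows:
  steps:
    - [[0,0,0,-0.5,0],[0,0,0,-2,0],[0,0,0,-5,0],[0,-2,0,-8,0],[0,-4,0,-10,0],[0,-5,0,-10,0],[0,-5,0,-10,0],[0,-5,0,-10,0],[0,-5,0,-10,0]]

```text
time: 12.3
eef_pos: [0.4799, 0.0605, 0.159]
tool_rot: [[0.962, 0.272, -0.001], [0.272, -0.962, -0.0], [-0.001, -0.0, -1.0]]
wrist_force: [-0.0, 0.4, -0.7]
gripper_width: -0.0001
```

```bash
python3 - <<'E'
from h import *
s=read_state();print(s["time"],s["wrist_force"])
w=cams.get_image("wrist")
u,v=map(int,proj("wrist",(.53,.075,.04)));print(u,v)
cv2.imwrite("pics/w5full.png",w)
c=w[max(0,v-60):v+60,max(0,u-70):u+70]
sc=cams.get_image("scene");t=cams.get_image("top");cv2.imwrite("pics/top5.png",t)
a0=cv2.imread("pics/top0.png")
d=(cv2.absdiff(t,a0).max(2)>40).astype(np.uint8)[60:260,60:440]
n,_,st,ce=cv2.connectedComponentsWithStats(d)
print([(st[i].tolist()) for i in range(1,n) if st[i,4]>25])
f=cv2.resize(c,(390,334),interpolation=cv2.INTER_CUBIC);g=cv2.resize(sc[190:250,190:300],(400,334),interpolation=cv2.INTER_CUBIC)
cv2.imwrite("pics/fin.png",np.hstack([f,g]))
E
```

```text
12.3 [-0.04665937  0.36128678 -0.73971191]
258 121
[[169, 15, 16, 54, 316], [107, 19, 4, 10, 31], [156, 25, 15, 4, 47], [111, 26, 44, 6, 114], [94, 30, 14, 4, 34], [109, 33, 20, 69, 275], [92, 37, 4, 16, 44], [98, 48, 20, 42, 224], [213, 63, 167, 129, 5536], [304, 64, 10, 8, 28], [364, 65, 16, 89, 668], [156, 68, 11, 11, 76], [155, 81, 60, 119, 2081], [152, 100, 15, 29, 222], [207, 108, 31, 14, 129], [133, 184, 23, 3, 32], [340, 194, 10, 6, 32]]
```

View pics/fin.png

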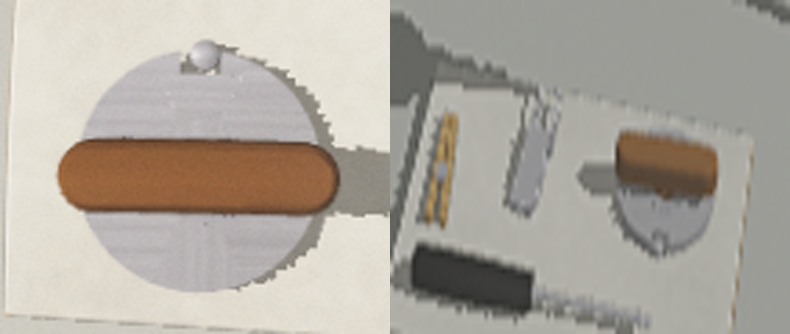

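The pin at (205,55) lies in the notch, the rose is flat on the door, and the clip, peg and screwdriver look undisturbed.

```bash
python3 -c "
from cell import finish_job;print(finish_job())"
```

```text
the job is handed in; nothing more can be done
None
```

The knob is turned, seated and handed in, at about 12.4 s on the robot's clock. I pushed one end of the knob about 90° clockwise with the closed fingertips until the notch met the pin, then pressed on its top above the stud.

- **Drop onto the bush:** the finger met nothing down to z = 66.2 mm, which fits the expected 66 mm for the rose resting on the bush.
- **Seating:** the knob slid down at about 3–4.5 N and stopped hard at z = 62.0 mm, the flat-home height. It did not move further at 18 N.
- **Last pictures:** the pin lies inside the notch and the rose looks flat. The clip, peg and screwdriver on the door look undisturbed, and the robot touches nothing.
- **Less certain:** my before-and-after comparison of the top view was inconclusive, because the arm and its shadows changed much of the picture. I did not look separately at the basket, bottle, jug and jar after the job; apart from the knob, no contact was planned and none showed in the force readings.
- **Disagreement between cameras:** the scene camera placed things about 6 mm off from the top camera, and its pin direction was about 4° off the wrist camera's. I used the wrist camera's values.

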